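# Hook the stock tray out to its stop

### The arm

A 7-joint arm with a two-finger parallel gripper is mounted at the origin on the work surface. World frame = base frame: x ahead of the robot, y to its left, z up, the work surface at z = 0. Lengths are in mm, angles in rad, forces in N, time in s.
With the tool pointing down it reaches from about 425 to 1025 mm from the base axis. Payload 3.6 kg.
Tool frame: the origin (TCP) lies midway between the tips of the shut fingers; the grasp point (between the pads) lies r.grasp_offset behind it (r.grasp_offset is the distance from the TCP to the grasp point, in mm); z points along the fingers, y is the line along which they close (so a half turn about z gives the same grasp; the last joint's range is limited). The gripper opens to 85 mm and grips with 20 to 120 N. Pads are 22 mm wide; open, the fingers measure 114 mm over their backs; the gripper's body (76 mm by 85 mm) begins 54 mm behind the grasp point. The pads swing forward as they close: fully open they stand 13 mm farther back than shut.
Start: joints at [-1.216, 0.591, 0.048, 1.609, -0.033, 0.943, -0.034], TCP at [314.562, 653.208, 231.302] pointing down, gripper open.
Joint ranges: [-2.69, 2.69], [-0.47, 2.24], [-1.27, 1.36], [0.19, 2.51], [-1.53, 4.68], [0.08, 2.07], [-3.09, 3.09]. Speed limits (rad/s): [2.57, 2.57, 3.14, 3.14, 3.14, 3.14, 3.14].

### API

Orientations are given as a unit quaternion [w, x, y, z].
In Python, from plant import sensors, cams, r gives the robot as it stands. The module is installed in compiled form; this text tells all that it offers.
- The arm moves only by the shell command python3 -m pendant 'ROWS' [FORCE]. ROWS is text: rows parted by semicolons, each of 7 numbers parted by spaces: the turn, a rotation vector about the tool's x, y, z in rad, then the shift along the tool's x, y, z in mm, then the closure in counts, from 0 (fully open) to 255 (shut). In form: rx ry rz x y z gripper; .... A call has 1 to 5 rows; each row is the pose to reach, as a shift and turn from the pose commanded when the call began, along the tool's axes at that moment; what a row does not reach only later rows make up. A row lasts 1/10 s, in which the tool goes at most 50 mm and 8.59 degrees, less where a joint would pass 70% of its speed; a pose out of reach is approached as far as the arm can. A call with a gripper value outside its range is refused whole. The fingers move at their own pace and stop on an object; FORCE is the grip in N (left out, the last holds). Time passes only in rows, so rows that repeat a pose let the fingers close. It gives the time, the measured TCP pose, the force, the opening and the grip force at its end, in the units of the state.
- sensors.sense(): the state, without advancing time (a new reading comes with each control period).
- cams.grab_frame(name): name is "side" or "top"; returns a dict with "frame" (480x640x3 uint8, blue, green, red), "fx", "fy", "cx", "cy" (pixels), "D" ([k1, k2, p1, p2, k3] as OpenCV has them; the pictures are not rectified), "pose" (4x4, takes a point from camera to world coordinates). Camera axes: x right, y down, z forward; pixel columns grow to the right and rows downward; lengths in mm; the calibration is good to about 2 mm. A picture is of the moment at which its call begins. There is no depth.
- r.job_done(): hands the job in; it is judged then, once.
The state is a dict: "time_s": time; "joints": joint angles; "qvel": joint speeds; "joint_efforts": joint torques, N m; "tcp_pos": TCP position; "tool_rot": TCP orientation; "ft_force": force on the tool from outside, world axes, zero at the start; "ft_torque": the same for the moment, N m; "opening": opening from 0.0 (shut) to 1.0 (fully open); "grip_force": force on a finger pad.
Only numpy, scipy, OpenCV 4.12 (cv2) and the standard library are available. Lean on these libraries where they do the work, as an engineer would, in place of code of your own. Each camera call takes 0.05 s, during which the arm holds its last target. There are 200 camera calls.

### The job

Take the pull hook from its cradle, catch the ring of the wooden stock tray with it and draw the tray gently along its runner until it sits square against both yellow lugs of the stop, keeping a firm pull of about 10 newtons against the stop for a second (the ring bears 18 newtons at most). Then unhook so that the tray stays against the lugs, and lay the hook in its cradle again as it was. Move the tray with the hook only, do not tip or jerk it, keep its contents in it, and leave the other things on the stall where they are.

Things in the scene. Friction and masses are not known exactly. Their poses are not given: they have to be found in the camera images.
- hook: Pull hook, 120 g, starts level in the cradle, foot down. Origin on the handle's axis where to grip. Own x: blue handle -60 to +45 mm, 20 wide (y), 22 tall (z); then a steel rod, 7 mm thick, on that axis to x = 95, bent straight down 45 mm and ending in a foot turned back towards the handle, its end 11.5 mm behind the down-rod's axis. Centre of mass about 15 mm ahead of the origin.
- bend (a point): Point on the hook, own (95, 0, -45) mm: where the down-rod's axis meets the foot's axis. The steel is 3.5 mm in radius round it, so the foot's underside is 3.5 mm below it and its top 3.5 mm above.
- cradle: Fixed wooden rest, left or right, base 170 x 75 mm. The hook lies in it parallel to its frame, hook origin 66 mm above and within 5 mm in x of the cradle's. Two posts 12 mm thick: rear at x = -48, top 55 mm, under the handle, slot 28 mm wide; front at x = 68, top 62.5 mm, under the rod, slot 18 mm wide; slots 15 mm deep, wider upwards. The handle is free between them.
- runner: Fixed low shelf with a runner, 340 mm along its x, 150 mm wide, origin under its centre; the open front is towards its -x. Floor 4 mm thick; two aluminium side rails 30 mm high with 126 mm between them. A wooden roof (underside 83 mm, top 91 mm high) covers x = +20 to +170 mm.
- stop: Base plate of the stop, fixed on the runner's floor parallel to the runner, origin at its underside. Two yellow lugs (24 high, 26 wide, y = +-46 mm; ring and foot pass between) are clamped on it: the faces the tray meets stand anywhere from own x = +5 to +27 mm. This setting is not in the pose: see it or feel for it. Lugs give 0.2 mm per N; they push back lightly.
- tray: Loose dark wooden stock tray, 140 (x) x 116 (y) x 36 mm, origin at the centre of its underside, standing on the runner's floor, about 5 mm of play to each rail; its front face at own x = -70 mm. About 0.6 kg with its contents (varies); drags with some 2 to 5 N. Starts pushed back, mostly under the roof, possibly a little skew.
- ring (a point): Centre of the brass pull ring fixed level on the tray's front, 28 mm above the tray's underside and 22 mm ahead of its front face (hole axis vertical): bar 6 mm thick, hole 25 mm across, outside 38 mm. The ring bears 18 N at most from the hook. It starts in the open ahead of the roof.
- spec_case: Green hard spectacle case, 120 x 48 x 34 mm, lying loose in the tray; origin under its centre.
- watch_tin: Blue watch tin, 70 x 40 x 26 mm, lying loose in the tray; origin under its centre.
- ring_box: Blue ring box, 70 x 70 x 30 mm, standing loose on the shelf's roof; origin under its centre.
- cash_box: Fixed green cash box, 100 x 130 x 60 mm and a handle to 71 mm, on the other side of the shelf from the cradle; origin under its centre.
- alarm_clock: Loose copper alarm clock, 90 mm wide, 138 mm high; origin under its centre.
- opera_glass: Loose white opera glass standing on its large ends, 97 x 43 x 85 mm; origin under its centre.
- copper_jug: Loose copper jug, 84 mm across, 125 mm high; origin under its centre.
There are look-alikes about, which are no part of the job. Of the things that look like the cradle, take the one that is farthest from the robot's base at the start. Of the things shaped like the hook, the blue one is meant.

How it is judged (in metres and radians):
On the way, in this order (a step that is already met when the one before it is completed fails the run):
1. the hook's foot is through the ring, below it, with the tray still back (horizontal distance between bend and ring below 0.014 m and z of bend in the frame of ring below -0.004 m and x of tray in the frame of stop above 0.115 m), for 0.1 s.
2. the tray is pulled by the hook against the stop with 6 N or more (contact force between tray and stop above 6 N and contact force between hook and tray above 6 N), for 0.5 s.
At the end, for the whole second after the job is handed in: Tray at rest, level, still touching the stop lugs and square to the runner within 0.025 rad. Hook released and at rest in its cradle, foot down: origin within 25 mm sideways and 8 mm in height of its place there, 0.15 rad in direction, 0.2 rad in tilt; not touching the tray (x of tray in the frame of stop below 0.1 m and contact force between tray and stop above 0.2 N and angle between the x axis of tray and the x axis of runner, either way round below 0.025 rad and angle between tray's own z axis and vertical below 0.05 rad and linear speed of each of tray, hook below 0.01 m/s and horizontal distance between hook and cradle below 0.025 m and z of hook in the frame of cradle between 0.058 and 0.075 m and angle between the x axis of hook and the x axis of cradle, either way round below 0.15 rad and angle between hook's own z axis and vertical below 0.2 rad and contact force between hook and tray below 0.1 N).
It fails at once if the ring was overloaded: more than 18 N between hook and tray (contact force between hook and tray above 18 N).
It fails at once if the robot itself touched the tray (contact force between any of the fingers, the arm and tray above 0.5 N).
It fails at once if the tray was tipped or lifted (over 0.2 rad) or jerked (over 0.25 m/s) (angle between tray's own z axis and vertical above 0.2 rad or linear speed of tray above 0.25 m/s).
It fails at once if something in the tray left it (horizontal distance between any of spec_case, watch_tin and tray above 0.075 m).
It fails at once if another thing on the stall was shifted by more than 20 mm (distance of any of ring_box, alarm_clock, opera_glass, copper_jug from where it was at the start of the episode above 0.02 m).
It also fails if it takes over 69 s, if anything falls off the work surface, if the arm or the gripper's body presses on something with over 40 N, if the wrist force passes 120 N, or if a joint passes its speed limit or range.

## Working session

There is one attempt and no reset: what is moved stays moved. The work goes in short steps, Python scripts to look and compute and a shell command to move; the robot and the scene stay as the last step left them, time stands still between calls to the robot, and variables do not carry over. Pictures are saved under pics/ and viewed, at most 10 in all, crops included, and the job is handed in when it is done.

```bash
mkdir -p pics; ls; python3 - <<'E'
from plant import sensors, cams, r
import cv2
print(r.grasp_offset); s=sensors.sense(); print({k:s[k] for k in('time_s','tcp_pos','tool_rot','ft_force','opening')})
for n in('top','side'):
    f=cams.grab_frame(n); cv2.imwrite(f'pics/{n}0.png',f['frame']); print(n,f['fx'],f['fy'],f['cx'],f['cy'],f['D'],f['pose'])
E
```

```text
pics
18.700000000000003
{'time_s': 0.0, 'tcp_pos': array([314.20884528, 652.4232992 , 230.13390328]), 'tool_rot': array([-1.88091317e-04,  2.22491386e-01,  9.74933983e-01, -1.13017040e-03]), 'ft_force': array([0.132815  , 0.45020648, 0.37201961]), 'opening': 0.9982755855114435}
top 530.2737729210552 530.2737729210552 312.3805466820174 244.13777896704482 [-0.14455436  0.          0.          0.          0.        ] [[ 1.14118826e-01 -9.72491667e-01  2.03068588e-01  2.64860503e+02]
 [-9.93466577e-01 -1.11498137e-01  2.43377435e-02 -1.90066735e+01]
 [-1.02648357e-03 -2.04519250e-01 -9.78862004e-01  1.48856151e+03]
 [ 0.00000000e+00  0.00000000e+00  0.00000000e+00  1.00000000e+00]]
side 503.8240029893938 503.8240029893938 321.8729884175537 238.7205258453011 [-0.07722103  0.          0.          0.          0.        ] [[ 9.99256139e-01 -3.11852417e-02  2.26858721e-02  5.12841169e+02]
 [-3.83634237e-02 -7.43971852e-01  6.67108786e-01 -7.96503298e+02]
 [-3.92629843e-03 -6.67482857e-01 -7.44614813e-01  9.98928724e+02]
 [ 0.00000000e+00  0.00000000e+00  0.00000000e+00  1.00000000e+00]]
```

View pics/top0.png

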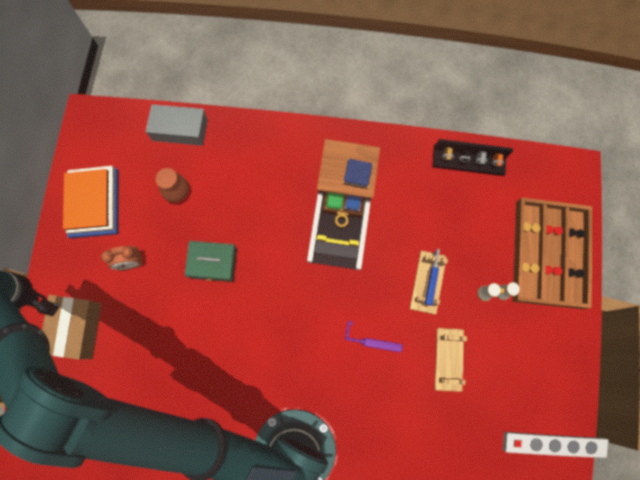

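View pics/side0.png

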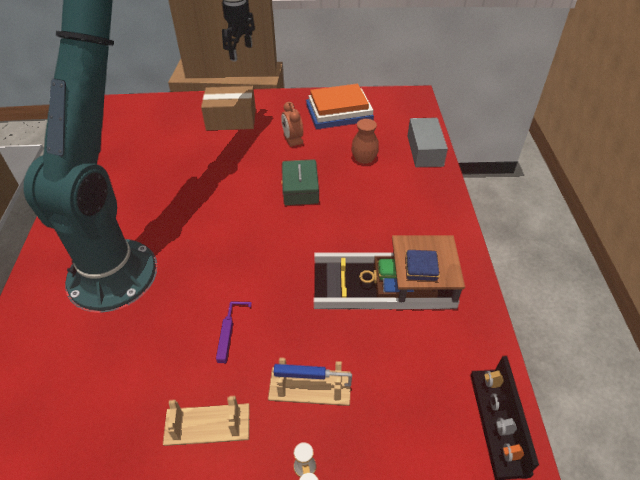

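The top view shows the blue hook in the far cradle near (430,280), the ring at (342,219), yellow lugs at (338,239) and the runner spanning rows 140–270. The side view shows the hook at (312,373), the ring at (367,277) and the lugs at (344,278).

```bash
cat > h.py <<'E'
import numpy as np, cv2
from scipy.spatial.transform import Rotation as R
from plant import sensors, cams, r
def KD(f): return np.array([[f['fx'],0,f['cx']],[0,f['fy'],f['cy']],[0,0,1]]),np.array(f['D'])
def ray(f,px):
    K,D=KD(f); u=cv2.undistortPoints(np.array(px,float).reshape(-1,1,2),K,D).reshape(-1,2)
    P=f['pose']; return P[:3,3],np.c_[u,np.ones(len(u))]@P[:3,:3].T
def plane(f,px,z):
    o,d=ray(f,px); return o+d*((z-o[2])/d[:,2])[:,None]
def proj(f,X):
    K,D=KD(f); T=np.linalg.inv(f['pose']); return cv2.projectPoints(np.array(X,float).reshape(-1,3),cv2.Rodrigues(T[:3,:3])[0],T[:3,3],K,D)[0].reshape(-1,2)
def tri(f1,p1,f2,p2):
    o1,d1=ray(f1,[p1]);o2,d2=ray(f2,[p2]);A=np.c_[d1[0],-d2[0]];t=np.linalg.lstsq(A,o2-o1,rcond=None)[0]
    a=o1+d1[0]*t[0];b=o2+d2[0]*t[1];return (a+b)/2,np.linalg.norm(a-b)
def mask(f,lo,hi,roi):
    x0,y0,x1,y1=roi; m=np.zeros((480,640),np.uint8); hs=cv2.cvtColor(f['frame'],cv2.COLOR_BGR2HSV)
    m[y0:y1,x0:x1]=cv2.inRange(hs,lo,hi)[y0:y1,x0:x1]; return m
def crop(f,x0,y0,x1,y1,k): return cv2.resize(f['frame'][y0:y1,x0:x1],None,fx=k,fy=k,interpolation=cv2.INTER_CUBIC)
def grab(n): return cams.grab_frame(n)
def tcp():
    s=sensors.sense(); q=s['tool_rot']; return s,np.array(s['tcp_pos']),R.from_quat([q[1],q[2],q[3],q[0]])
E
python3 - <<'E'
from h import *
t=grab('top');s=grab('side')
import pickle;pickle.dump((t,s),open('f0.pkl','wb'))
a=crop(t,300,130,460,320,3); b=crop(s,260,230,470,410,3)
cv2.imwrite('pics/ct.png',a);cv2.imwrite('pics/cs.png',b)
B=((105,120,40),(125,255,255));Y=((18,120,120),(35,255,255))
for n,f,rh,ry in(('t',t,(410,250,445,312),(310,230,365,250)),('s',s,(270,360,330,385),(336,255,350,300))):
    for nm,c,roi in(('handle',B,rh),('lug',Y,ry)):
        m=mask(f,*c,roi); ys,xs=np.nonzero(m); print(n,nm,len(xs),xs.mean(),ys.mean(),cv2.minAreaRect(np.c_[xs,ys].astype(np.float32)))
E
```

```text
t handle 206 431.44174757281553 286.00970873786406 ((431.5675964355469, 285.5946044921875), (5.918363571166992, 36.16777801513672), 9.462322235107422)
t lug 226 337.2079646017699 240.33185840707964 ((337.40228271484375, 240.12538146972656), (41.897884368896484, 7.039585113525391), 8.880659103393555)
s handle 459 298.97167755991285 370.202614379085 ((299.0447692871094, 371.2840576171875), (50.52641296386719, 11.290470123291016), 3.5763344764709473)
s lug 170 342.99411764705883 277.52941176470586 ((343.1159973144531, 277.0147399902344), (38.164093017578125, 4.919439792633057), 87.79740142822266)
```

View pics/ct.png

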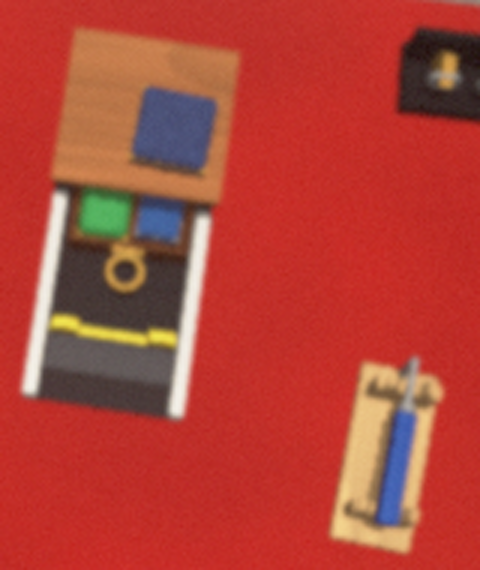

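View pics/cs.png

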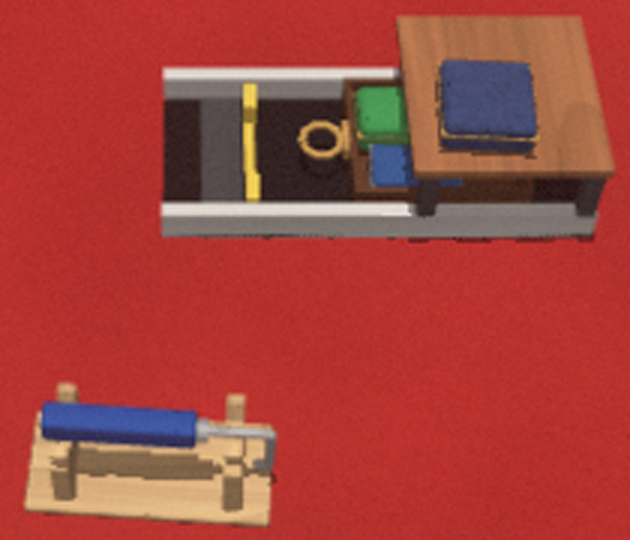

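Crop shows ring centre (top crop (125,269), side crop (322,139)), rails, and the hook lying with its rod pointing away from the robot (top crop tip (415,358)).

```bash
python3 - <<'E'
from h import *
import pickle;t,s=pickle.load(open('f0.pkl','rb'))
T=lambda p:np.array(p)/3+[300,130]; S=lambda p:np.array(p)/3+[260,230]
c=lambda a:np.round(a,1)
for nm,f,M,P,z in(('rod/handle',t,T,[(389,522),(404,412),(415,360)],70),('railsL',t,T,[(62,195),(30,390)],30),('railsR',t,T,[(203,210),(178,412)],30),('railsS near top out',s,S,[(163,215),(408,218)],30),('railsfar in',s,S,[(163,80),(395,80)],30),('ringT',t,T,[(125,269)],32),('ringS',s,S,[(322,139)],32),('lugsT',t,T,[(65,318),(162,332)],28),('lugsS',s,S,[(250,90),(253,195)],28),('rimT',t,T,[(72,238),(184,255)],40),('handleS',s,S,[(43,417),(198,425),(270,432)],70),('cradbaseT',t,T,[(331,537),(410,552),(362,364),(441,378)],8)):
    print(nm,c(plane(f,M(P),z)[:,:2]).tolist())
print(tri(t,T((125,269)),s,S((322,139))))
# handle axes by mask PCA
for f,roi,z in((t,(410,250,445,312),77),(s,(270,360,330,385),72)):
    ys,xs=np.nonzero(mask(f,(105,120,40),(125,255,255),roi)); X=plane(f,np.c_[xs,ys],z)[:,:2]
    v=np.linalg.svd(X-X.mean(0),full_matrices=False)[2][0]; print(X.mean(0),np.degrees(np.arctan(v[1]/v[0])),np.ptp((X-X.mean(0))@v))
E
```

```text
rod/handle [[431.5, -316.4], [532.9, -322.7], [582.2, -329.6]]
railsL [[713.2, 10.1], [521.7, 18.7]]
railsR [[713.9, -125.5], [516.7, -120.3]]
railsS near top out [[517.3, -124.1], [706.8, -135.0]]
railsfar in [[521.2, 12.1], [714.7, 3.9]]
ringT [[646.9, -57.2]]
ringS [[647.4, -56.8]]
lugsT [[594.2, -6.1], [591.2, -98.2]]
lugsS [[593.2, -0.1], [588.4, -106.7]]
rimT [[669.1, -4.2], [664.8, -110.9]]
handleS [[431.6, -313.5], [535.7, -323.4], [583.5, -330.6]]
cradbaseT [[418.9, -275.9], [412.9, -351.3], [586.4, -292.4], [581.5, -369.4]]
(array([647.09706608, -57.15493545,  32.31337894]), np.float64(0.5277003060626371))
[ 479.76790429 -316.09636033] -5.855103474148467 99.42496477136487
[ 481.37914382 -319.07560032] -5.857814728388571 102.23468435034358
```

```bash
cat > d.py <<'E'
import sys
from h import *
# d.py x y z yaw(tool x, deg): needed rows: rz, shift in tool axes to bring TCP there
s,p,q=tcp(); g=np.array([float(a) for a in sys.argv[1:4]]); yaw=float(sys.argv[4])
c,n=np.cos(np.radians(yaw)),np.sin(np.radians(yaw)); G=R.from_matrix(np.array([[c,n,0],[n,-c,0],[0,0,-1]]))
print('t',s['time_s'],'tcp',p.round(1),'rot',(q.inv()*G).as_rotvec().round(4),'shift',q.inv().apply(g-p).round(1),'ft',np.round(s['ft_force'],2),'open',round(s['opening'],3),'grip',round(s['grip_force'],1),'j',np.round(s['joints'],2))
E
Z='0 0 -0.346 -200 -151 0 0'
python3 -m pendant '0 0 -0.346 -200 -151 0 0;0 0 -0.346 -200 -151 0 0;0 0 -0.346 -200 -151 0 0;0 0 -0.346 -200 -151 0 0;0 0 -0.346 -200 -151 0 0'
python3 d.py 540 100 230 174.15; python3 d.py 489.5 -318.6 200 174.15
```

```text
time_s: 0.7
tcp_pos: [429.7, 428.9, 231.3]
tool_rot: [0.0, 0.051, 0.999, -0.0]
ft_force: [0.6, -0.6, -0.5]
opening: 1.002
grip_force: 0.0
t 0.7 tcp [429.7 428.9 231.3] rot [-0.0001  0.0001 -0.0006] shift [-143.4 -315.9    1.3] ft [ 0.59 -0.62 -0.51] open 1.002 grip 0.0 j [-0.83  0.44 -0.04  1.88  0.02  0.82  0.59]
t 0.7 tcp [429.7 428.9 231.3] rot [-0.0001  0.0001 -0.0006] shift [-136.1 -737.4   31.3] ft [ 0.59 -0.62 -0.51] open 1.002 grip 0.0 j [-0.83  0.44 -0.04  1.88  0.02  0.82  0.59]
```

```bash

python3 -m pendant '0 0 0 -50 -225 0 0;0 0 0 -50 -225 0 0;0 0 0 -50 -225 0 0;0 0 0 -50 -225 0 0;0 0 0 -50 -225 0 0' >/dev/null
python3 -m pendant '0 0 0 -50 -230 0 0;0 0 0 -50 -230 0 0;0 0 0 -50 -230 0 0;0 0 0 -50 -230 0 0;0 0 0 -50 -230 0 0' >/dev/null
python3 -m pendant '0 0 0 -25 -235 0 0;0 0 0 -25 -235 0 0;0 0 0 -25 -235 0 0;0 0 0 -25 -235 0 0;0 0 0 -25 -235 0 0'
python3 d.py 489.5 -318.6 150 174.15
```

```text
time_s: 2.2
tcp_pos: [481.8, -272.2, 231.5]
tool_rot: [0.0, 0.053, 0.999, -0.001]
ft_force: [0.3, -0.0, -0.4]
opening: 0.995
grip_force: 0.0
t 2.2 tcp [ 481.8 -272.2  231.5] rot [-0.0015  0.0006 -0.0039] shift [-12.5 -45.2  81.6] ft [ 0.29 -0.02 -0.39] open 0.995 grip 0.0 j [ 0.33  0.38  0.14  2.   -0.07  0.76  1.97]
```

```bash

python3 -m pendant '0 0 -0.004 -12 -45 50 0;0 0 -0.004 -12 -45 82 0;0 0 -0.004 -12 -45 82 0;0 0 -0.004 -12 -45 82 0' >/dev/null
python3 d.py 489.5 -318.6 46.5 174.15
python3 - <<'E'
from h import *
t=grab('top');s=grab('side')
cv2.imwrite('pics/g.png',np.hstack([crop(t,370,200,500,330,3),crop(s,240,300,370,430,3)]))
E
```

```text
t 2.6 tcp [ 489.1 -313.6  148.6] rot [ 0.0015 -0.0026  0.003 ] shift [ -1.2  -5.1 102.1] ft [-0.75  0.17  0.38] open 0.998 grip 0.0 j [ 0.41  0.52  0.12  2.   -0.1   0.62  2.06]
```

View pics/g.png

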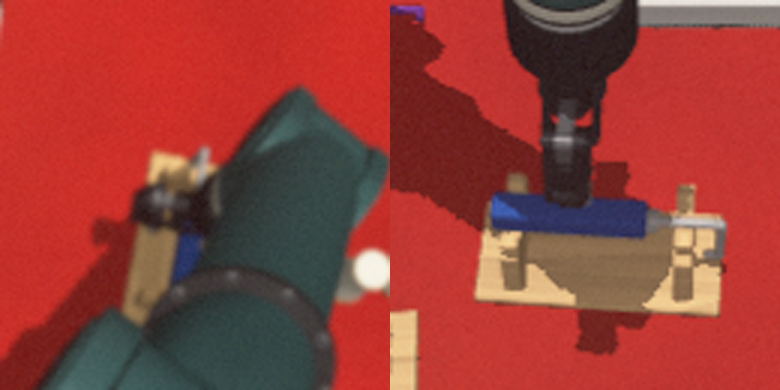

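The gripper stands astride the handle at its origin (side crop (570,190), handle 492–645). Descending and gripping.

```bash

python3 -m pendant '0 0 0 0 -1 20 0;0 0 0 0 -1 45 0;0 0 0 0 -1 70 0;0 0 0 0 -1 90 0;0 0 0 0 -1 102 0' >/dev/null
python3 -m pendant '0 0 0 0 0 0 0;0 0 0 0 0 0 0'|head -0
python3 d.py 489.5 -318.6 46.5 174.15
```

```text
t 3.4 tcp [ 490.9 -315.3   48.7] rot [-0.0007  0.0022  0.0042] shift [ 1.  -3.5  2.2] ft [ 0.73 -0.52  0.69] open 1.0 grip 0.0 j [ 0.44  0.68  0.08  2.05 -0.12  0.42  2.09]Exception ignored on flushing sys.stdout:
BrokenPipeError: [Errno 32] Broken pipe
```

```bash

python3 -m pendant '0 0 0.004 1 -3.5 2 0;0 0 0.004 1 -3.5 2 120;0 0 0.004 1 -3.5 2 150;0 0 0.004 1 -3.5 2 170;0 0 0.004 1 -3.5 2 180' 60
python3 -m pendant '0 0 0 0 0 0 255;0 0 0 0 0 0 255;0 0 0 0 0 0 255;0 0 0 0 0 0 255;0 0 0 0 0 0 255' 100
python3 d.py 489.5 -318.6 46.5 174.15
```

```text
time_s: 3.9
tcp_pos: [488.5, -318.6, 45.5]
tool_rot: [0.0, 0.051, 0.999, -0.0]
ft_force: [0.0, -0.3, 0.4]
opening: 0.334
grip_force: 0.0
time_s: 4.4
tcp_pos: [488.6, -318.7, 45.6]
tool_rot: [0.0, 0.051, 0.999, -0.0]
ft_force: [-1.1, -0.3, 5.6]
opening: 0.218
grip_force: 97.6
t 4.4 tcp [ 488.6 -318.7   45.6] rot [-0.0001  0.0004 -0.0006] shift [-0.9  0.2 -0.9] ft [-1.05 -0.27  5.58] open 0.218 grip 97.6 j [ 0.44  0.68  0.08  2.04 -0.13  0.42  2.09]
```

```bash

python3 -m pendant '0 0 0 0 0 -4 255;0 0 0 0 0 -15 255;0 0 0 0 0 -35 255;0 0 0 0 0 -60 255;0 0 0 0 0 -80 255'
python3 -m pendant '0 0 0 0 0 -20 255;0 0 0 0 0 -30 255;0 0 0 0 0 -30 255;0 0 0 0 0 -30 255'
python3 - <<'E'
from h import *
t=grab('top');s=grab('side')
cv2.imwrite('pics/l.png',np.hstack([crop(t,380,190,510,320,3),crop(s,240,270,380,400,3)]))
E
```

```text
time_s: 4.9
tcp_pos: [488.4, -318.7, 126.7]
tool_rot: [0.0, 0.051, 0.999, -0.0]
ft_force: [-0.5, -0.8, -2.0]
opening: 0.217
grip_force: 97.6
time_s: 5.3
tcp_pos: [488.0, -318.3, 154.9]
tool_rot: [-0.0, 0.051, 0.999, 0.0]
ft_force: [-0.4, 0.7, -1.5]
opening: 0.22
grip_force: 97.5
```

View pics/l.png

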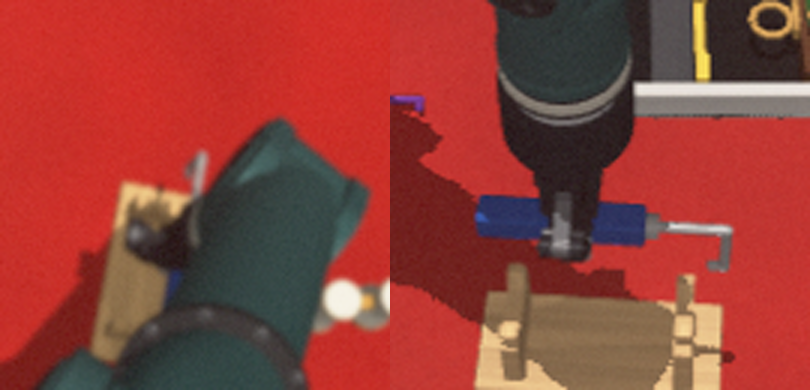

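The hook is held level; in the side crop the elbow is at (729,231) and the bend at (724,266), in the top crop the elbow is at (202,157).

```bash
python3 - <<'E'
from h import *
t=grab('top');s=grab('side')
e=lambda x,y:np.array([240+(x-390)/3,270+y/3]); T=np.array([380+202/3,190+157/3])
print('elbow tri',tri(t,T,s,e(729,231)))
u=np.array([np.cos(np.radians(-5.85)),np.sin(np.radians(-5.85)),0])
o=np.array([488.5,-318.4,175.3]);el=o+95*u;b=el-[0,0,45]
print(el,proj(s,[el,b]),e(729,231),e(724,266),proj(t,[el]),T)
print('bend in plane z',plane(s,[e(724,266)],b[2]))
E
python3 d.py 553 -40 155 177.7
```

```text
elbow tri (array([ 583.51265108, -328.67994634,  173.3111249 ]), np.float64(3.4997359210418346))
[ 583.00525347 -328.0828233   175.3       ] [[351.84233961 346.46219939]
 [350.86580376 358.29622815]] [353. 347.] [351.33333333 358.66666667] [[447.23150184 241.65583312]] [447.33333333 242.33333333]
bend in plane z [[ 583.84058396 -328.91142578  130.3       ]]
t 5.5 tcp [ 487.8 -318.2  154.2] rot [ 0.0009 -0.002  -0.0626] shift [-36.4 283.5  -0.6] ft [-0.21  0.26 -1.6 ] open 0.218 grip 97.5 j [ 0.41  0.52  0.12  2.   -0.1   0.63  2.07]
```

```bash

python3 -m pendant '0 0 -0.03 -20 40 0 255;0 0 -0.06 -30 80 0 255;0 0 -0.06 -40 120 0 255;0 0 -0.06 -40 160 0 255;0 0 -0.06 -40 200 0 255' >/dev/null
python3 -m pendant '0 0 0 0 40 0 255;0 0 0 0 65 0 255;0 0 0 0 73 0 255;0 0 0 0 73 0 255'
python3 d.py 555.4 -53.4 75 177.65
```

```text
time_s: 6.4
tcp_pos: [551.7, -49.6, 154.8]
tool_rot: [-0.0, 0.02, 1.0, 0.0]
ft_force: [0.2, -0.3, -1.2]
opening: 0.217
grip_force: 97.8
t 6.4 tcp [551.7 -49.6 154.8] rot [ 0.0002 -0.0009  0.0011] shift [-3.9 -3.7 79.8] ft [ 0.16 -0.29 -1.23] open 0.217 grip 97.8 j [-0.08  0.49  0.12  2.06 -0.1   0.6   1.64]
```

```bash

python3 -m pendant '0 0 0 -4 -4 20 255;0 0 0 -4 -4 45 255;0 0 0 -4 -4 70 255;0 0 0 -4 -4 80 255;0 0 0 -4 -4 80 255' >/dev/null
python3 -m pendant '0 0 0 0 0 0 255'
python3 d.py 555.4 -53.4 75 177.65
python3 - <<'E'
from h import *
t=grab('top');s=grab('side')
cv2.imwrite('pics/r.png',np.hstack([crop(t,300,180,380,260,5),crop(s,320,240,400,320,5)]))
E
```

```text
time_s: 7.0
tcp_pos: [556.1, -56.3, 75.8]
tool_rot: [0.0, 0.022, 1.0, -0.0]
ft_force: [0.0, 0.3, -1.3]
opening: 0.22
grip_force: 97.8
t 7.0 tcp [556.1 -56.3  75.8] rot [-0.0006  0.0007 -0.0033] shift [0.8 2.8 0.8] ft [ 0.04  0.26 -1.28] open 0.22 grip 97.8 j [-0.05  0.62  0.09  2.09 -0.12  0.44  1.66]
```

View pics/r.png

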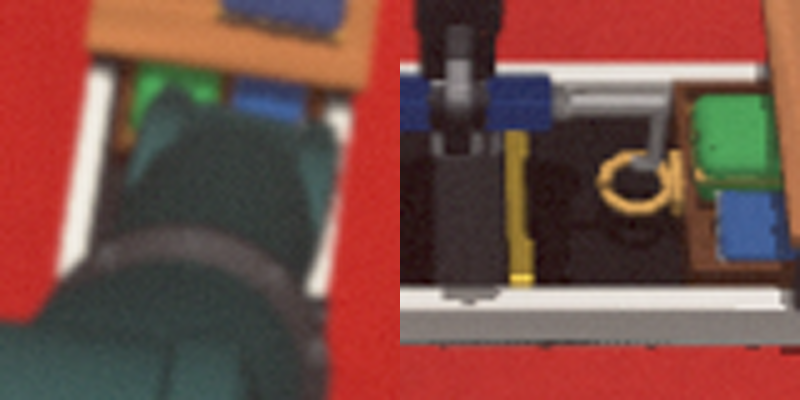

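Side crop shows the foot/bend at about (654,160), directly above the ring hole centred at (637,183).

```bash
python3 - <<'E'
from h import *
s=grab('side')
e=lambda x,y:np.array([320+(x-400)/5,240+y/5])
print('bend img on z51.2',plane(s,[e(654,160)],51.2),'ring',plane(s,[e(637,183)],32.3), 'model bend',proj(s,[[651.8,-60.4,51.2]]),e(654,160))
E
python3 -m pendant '0 0 0 0.5 2.8 3 255;0 0 0 0.5 2.8 3 255;0 0 0 0.5 2.8 3 255'
python3 d.py 555.4 -53.4 42.6 177.65
```

```text
bend img on z51.2 [[654.27572944 -58.88349222  51.2       ]] ring [[647.44231002 -57.87113627  32.3       ]] model bend [[369.83115117 272.53582506]] [370.8 272. ]
time_s: 7.45
tcp_pos: [555.3, -51.9, 72.5]
tool_rot: [0.0, 0.021, 1.0, 0.0]
ft_force: [0.5, 0.3, -0.8]
opening: 0.219
grip_force: 97.8
t 7.45 tcp [555.3 -51.9  72.5] rot [ 0.0001  0.0002 -0.0011] shift [-0.1 -1.5 29.9] ft [ 0.54  0.26 -0.79] open 0.219 grip 97.8 j [-0.05  0.62  0.09  2.09 -0.12  0.43  1.66]
```

```bash

python3 -m pendant '0 0 0 1 -1 5 255;0 0 0 1 -1 10 255;0 0 0 1 -1 14 255;0 0 0 1 -1 14 255'
python3 -m pendant '0 0 0 0 0 4 255;0 0 0 0 0 8 255;0 0 0 0 0 12 255;0 0 0 0 0 16 255;0 0 0 0 0 16 255'
python3 d.py 555.4 -53.4 42.6 177.65
python3 - <<'E'
from h import *
s=grab('side')
cv2.imwrite('pics/r2.png',crop(s,330,245,400,305,8))
E
```

```text
time_s: 7.85
tcp_pos: [553.6, -53.2, 57.5]
tool_rot: [-0.001, 0.021, 1.0, 0.0]
ft_force: [1.0, -0.4, -1.9]
opening: 0.219
grip_force: 97.8
time_s: 8.35
tcp_pos: [553.8, -53.1, 41.7]
tool_rot: [-0.001, 0.021, 1.0, 0.0]
ft_force: [0.3, -0.4, -1.2]
opening: 0.217
grip_force: 97.8
t 8.35 tcp [553.8 -53.1  41.7] rot [ 0.     -0.0012 -0.0017] shift [-1.6 -0.2 -0.9] ft [ 0.32 -0.35 -1.17] open 0.217 grip 97.8 j [-0.04  0.67  0.07  2.1  -0.13  0.37  1.67]
```

View pics/r2.png

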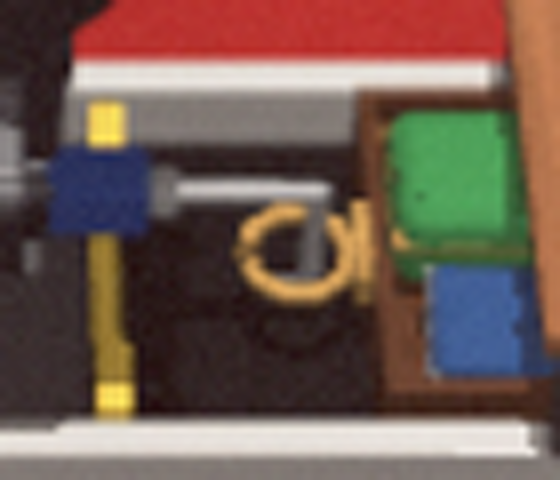

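The rod passes through the ring hole (crop (315,245)), clear of the bar. Pulling begins.

```bash

python3 -m pendant '0 0 0 3 0 0 255;0 0 0 6 0 0 255;0 0 0 8 0 0 255;0 0 0 10 0 0 255;0 0 0 11 0 0 255'
python3 -m pendant '0 0 0 1 0 0 255;0 0 0 2 0 0 255;0 0 0 4 0 0 255;0 0 0 6 0 0 255;0 0 0 9 0 0 255'
python3 -m pendant '0 0 0 3 0 0 255;0 0 0 6 0 0 255;0 0 0 9 0 0 255;0 0 0 12 0 0 255;0 0 0 15 0 0 255'
```

```text
time_s: 8.9
tcp_pos: [542.9, -52.7, 42.4]
tool_rot: [-0.0, 0.021, 1.0, 0.0]
ft_force: [-0.0, 0.3, -1.8]
opening: 0.22
grip_force: 97.8
time_s: 9.4
tcp_pos: [535.7, -52.3, 42.5]
tool_rot: [0.001, 0.021, 1.0, -0.0]
ft_force: [3.1, -0.7, -2.0]
opening: 0.217
grip_force: 97.6
time_s: 9.9
tcp_pos: [519.5, -51.7, 42.5]
tool_rot: [0.0, 0.021, 1.0, -0.0]
ft_force: [3.2, 0.7, -0.4]
opening: 0.219
grip_force: 97.6
```

```bash

python3 -m pendant '0 0 0 3 0 0 255;0 0 0 6 0 0 255;0 0 0 9 0 0 255;0 0 0 12 0 0 255;0 0 0 15 0 0 255' | sed -n '2p;4p'
python3 -m pendant '0 0 0 3 0 0 255;0 0 0 6 0 0 255;0 0 0 9 0 0 255;0 0 0 12 0 0 255;0 0 0 15 0 0 255'| sed -n '2p;4p'
python3 -m pendant '0 0 0 1 0 0 255;0 0 0 2 0 0 255;0 0 0 3 0 0 255;0 0 0 4 0 0 255;0 0 0 5 0 0 255'| sed -n '2p;4p'
python3 - <<'E'
from h import *
s=grab('side');ys,xs=np.nonzero(mask(s,(18,120,120),(35,255,255),(330,250,400,300)))
cv2.imwrite('pics/p.png',crop(s,310,240,400,310,7))
E
```

```text
tcp_pos: [504.3, -51.0, 42.4]
ft_force: [3.3, -0.8, -1.6]
tcp_pos: [489.2, -50.4, 42.3]
ft_force: [2.7, -0.9, -0.1]
tcp_pos: [484.4, -50.2, 42.3]
ft_force: [2.8, 0.2, 0.3]
```

View pics/p.png

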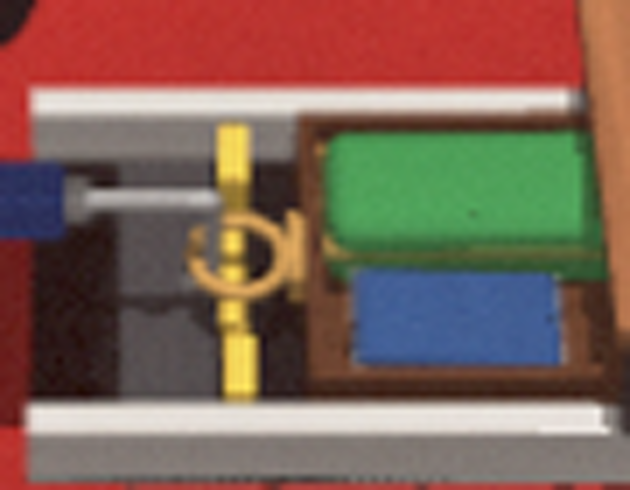

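The tray follows: front rim at crop x≈302, lug faces at ≈250–258, about 10 mm still to go.

```bash

python3 -m pendant '0 0 0 1 0 0 255;0 0 0 2 0 0 255;0 0 0 3 0 0 255;0 0 0 4 0 0 255;0 0 0 5 0 0 255'| sed -n '2p;4p'
python3 -m pendant '0 0 0 0.7 0 0 255;0 0 0 1.4 0 0 255;0 0 0 2 0 0 255'| sed -n '2p;4p'
python3 -m pendant '0 0 0 0.5 0 0 255;0 0 0 1 0 0 255;0 0 0 1 0 0 255'| sed -n '2p;4p'
python3 -m pendant '0 0 0 0.5 0 0 255;0 0 0 1 0 0 255;0 0 0 1 0 0 255'| sed -n '2p;4p'
```

```text
tcp_pos: [479.2, -50.0, 42.3]
ft_force: [3.5, -0.5, -0.2]
tcp_pos: [477.3, -49.9, 42.3]
ft_force: [3.2, -0.7, -0.7]
tcp_pos: [476.2, -49.8, 42.3]
ft_force: [3.4, -0.2, -0.6]
tcp_pos: [475.2, -49.8, 42.3]
ft_force: [3.3, -0.1, -0.4]
```

```bash

for i in 1; do
python3 -m pendant '0 0 0 0.5 0 0 255;0 0 0 1 0 0 255;0 0 0 1 0 0 255'| sed -n '2p;4p'
python3 -m pendant '0 0 0 0.5 0 0 255;0 0 0 1 0 0 255;0 0 0 1 0 0 255'| sed -n '2p;4p'
done
```

```text
tcp_pos: [474.2, -49.8, 42.3]
ft_force: [3.8, -0.2, -0.9]
tcp_pos: [473.2, -49.7, 42.3]
ft_force: [3.8, 0.3, -1.1]
```

```bash

python3 -m pendant '0 0 0 0.5 0 0 255;0 0 0 1 0 0 255;0 0 0 1 0 0 255'| sed -n '2p;4p'
```

```text
tcp_pos: [472.2, -49.7, 42.3]
ft_force: [2.6, 0.6, -0.2]
```

```bash

python3 -m pendant '0 0 0 0.5 0 0 255;0 0 0 1 0 0 255;0 0 0 1 0 0 255'| sed -n '2p;4p'
python3 -m pendant '0 0 0 0.5 0 0 255;0 0 0 1 0 0 255;0 0 0 1 0 0 255'| sed -n '2p;4p'
```

```text
tcp_pos: [471.2, -49.6, 42.3]
ft_force: [3.0, -0.3, -0.4]
tcp_pos: [470.2, -49.6, 42.3]
ft_force: [3.4, -0.9, 0.7]
```

```bash

python3 -m pendant '0 0 0 0.5 0 0 255;0 0 0 1 0 0 255;0 0 0 1 0 0 255'| sed -n '2p;4p'
```

```text
tcp_pos: [469.2, -49.5, 42.3]
ft_force: [3.2, -0.6, -0.1]
```

```bash

python3 -m pendant '0 0 0 0.5 0 0 255;0 0 0 1 0 0 255;0 0 0 1 0 0 255'| sed -n '2p;4p'
python3 -m pendant '0 0 0 0.5 0 0 255;0 0 0 1 0 0 255;0 0 0 1 0 0 255'| sed -n '2p;4p'
python3 - <<'E'
from h import *
s=grab('side')
cv2.imwrite('pics/p2.png',crop(s,310,240,400,310,7))
E
```

```text
tcp_pos: [468.2, -49.5, 42.3]
ft_force: [4.2, -0.8, -0.9]
tcp_pos: [467.2, -49.4, 42.3]
ft_force: [2.9, 0.5, 0.5]
```

View pics/p2.png

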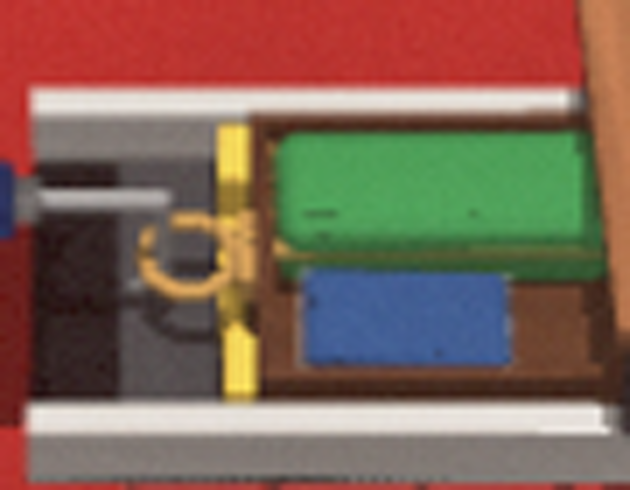

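Almost there: the tray front (crop x≈252–258) is within a millimetre or two of the lug faces (≈250–258).

```bash

python3 -m pendant '0 0 0 0.5 0 0 255;0 0 0 1 0 0 255;0 0 0 1 0 0 255'| sed -n '2p;4p'
```

```text
tcp_pos: [466.6, -49.4, 42.3]
ft_force: [4.1, 0.5, -0.5]
```

```bash

python3 -m pendant '0 0 0 0.5 0 0 255;0 0 0 1 0 0 255;0 0 0 1 0 0 255'| sed -n '2p;4p'
```

```text
tcp_pos: [465.9, -49.3, 42.4]
ft_force: [5.4, -0.7, -1.7]
```

```bash

python3 -m pendant '0 0 0 0.5 0 0 255;0 0 0 0.5 0 0 255;0 0 0 0.5 0 0 255'| sed -n '2p;4p'
```

```text
tcp_pos: [465.8, -49.2, 42.4]
ft_force: [5.6, 1.1, -0.8]
```

```bash

python3 -m pendant '0 0 0 0.5 0 0 255;0 0 0 1 0 0 255;0 0 0 1 0 0 255'| sed -n '2p;4p'
```

```text
tcp_pos: [465.4, -49.2, 42.4]
ft_force: [6.5, 1.3, -2.5]
```

```bash

python3 -m pendant '0 0 0 0.5 0 0 255;0 0 0 1 0 0 255;0 0 0 1 0 0 255'| sed -n '2p;4p'
```

```text
tcp_pos: [465.2, -49.2, 42.4]
ft_force: [8.0, 0.1, -4.2]
```

```bash

python3 -m pendant '0 0 0 0.5 0 0 255;0 0 0 1 0 0 255;0 0 0 1 0 0 255'| sed -n '2p;4p'
```

```text
tcp_pos: [465.0, -49.2, 42.4]
ft_force: [8.4, 0.4, -5.4]
```

```bash

python3 -m pendant '0 0 0 0 0 1 255;0 0 0 0 0 1.5 255'| sed -n '2,5p'
```

```text
tcp_pos: [464.7, -49.2, 41.2]
tool_rot: [0.003, 0.021, 1.0, -0.0]
ft_force: [6.4, 0.8, 2.1]
opening: 0.213
```

```bash

python3 -m pendant '0 0 0 0.5 0 0 255;0 0 0 1 0 0.4 255;0 0 0 1 0 0.4 255'| sed -n '2,4p'
```

```text
tcp_pos: [464.7, -49.2, 41.1]
tool_rot: [0.004, 0.021, 1.0, -0.0]
ft_force: [7.8, -0.1, 0.8]
```

```bash

python3 -m pendant '0 0 0 0.5 0 0.4 255;0 0 0 1 0 0.7 255;0 0 0 1.5 0 1 255'| sed -n '2,4p'
```

```text
tcp_pos: [464.5, -49.2, 40.4]
tool_rot: [0.005, 0.021, 1.0, -0.0]
ft_force: [8.1, 0.5, 3.8]
```

```bash

python3 -m pendant '0 0 0 0.5 0 0.3 255;0 0 0 1 0 0.6 255;0 0 0 1 0 0.6 255'| sed -n '2,4p'
```

```text
tcp_pos: [464.4, -49.2, 40.0]
tool_rot: [0.006, 0.021, 1.0, -0.0]
ft_force: [7.1, 0.2, 3.5]
```

```bash

python3 -m pendant '0 0 0 0.5 0 0.3 255;0 0 0 1 0 0.6 255;0 0 0 1 0 0.6 255'| sed -n '2,4p'
```

```text
tcp_pos: [464.4, -49.2, 39.6]
tool_rot: [0.007, 0.021, 1.0, -0.0]
ft_force: [8.8, 0.4, 3.8]
```

```bash

python3 -m pendant '0 0 0 0.7 0 0 255;0 0 0 1.5 0 0 255;0 0 0 1.5 0 0 255'| sed -n '2,4p'
```

```text
tcp_pos: [464.3, -49.2, 39.6]
tool_rot: [0.008, 0.021, 1.0, -0.0]
ft_force: [11.3, 0.6, 2.3]
```

```bash

python3 -m pendant '0 0 0 0.7 0 0 255;0 0 0 1.5 0 0 255;0 0 0 1.5 0 0 255'| sed -n '2,4p'
```

```text
tcp_pos: [463.9, -49.2, 39.6]
tool_rot: [0.009, 0.021, 1.0, -0.0]
ft_force: [12.3, -1.5, 0.9]
```

```bash

python3 -m pendant '0 0 0 0.7 0 0.3 255;0 0 0 1 0 0.3 255;0 0 0 1 0 0.3 255'| sed -n '1,6p'
```

```text
time_s: 19.4
tcp_pos: [463.8, -49.2, 39.4]
tool_rot: [0.01, 0.021, 1.0, -0.0]
ft_force: [13.3, -0.5, -1.0]
opening: 0.219
grip_force: 98.3
```

```bash

python3 -m pendant '0 0 0 0 0 0 255;0 0 0 0 0 0 255;0 0 0 0 0 0 255;0 0 0 0 0 0 255;0 0 0 0 0 0 255'| sed -n '1,4p'
python3 -m pendant '0 0 0 0 0 0 255;0 0 0 0 0 0 255;0 0 0 0 0 0 255;0 0 0 0 0 0 255;0 0 0 0 0 0 255'| sed -n '1,4p'
python3 -m pendant '0 0 0 0 0 0 255;0 0 0 0 0 0 255'| sed -n '1,4p'
python3 d.py 464 -49.5 42.4 177.65
```

```text
time_s: 19.9
tcp_pos: [463.9, -49.2, 39.4]
tool_rot: [0.01, 0.021, 1.0, -0.0]
ft_force: [13.0, 0.4, 0.8]
time_s: 20.4
tcp_pos: [463.8, -49.2, 39.4]
tool_rot: [0.01, 0.021, 1.0, -0.0]
ft_force: [14.0, 0.1, 1.2]
time_s: 20.6
tcp_pos: [463.8, -49.2, 39.4]
tool_rot: [0.01, 0.021, 1.0, -0.0]
ft_force: [13.6, 0.3, 0.4]
t 20.6 tcp [463.8 -49.2  39.4] rot [-0.0005  0.0203 -0.0013] shift [-0.2 -0.3 -3. ] ft [13.58  0.3   0.41] open 0.217 grip 98.3 j [-0.03  0.62  0.05  2.32 -0.14  0.19  1.68]
```

```bash

python3 -m pendant '0 0 0 -1 0 0 255;0 0 0 -2 0 0 255;0 0 0 -3 0 0 255;0 0 0 -4 0 0 255;0 0 0 -5 0 0 255'| sed -n '1,4p'
python3 -m pendant '0 0 0 -1 0 0 255;0 0 0 -2 0 0 255;0 0 0 -3 0 0 255;0 0 0 -4 0 0 255;0 0 0 -4 0 0 255'| sed -n '1,4p'
```

```text
time_s: 21.1
tcp_pos: [464.0, -49.2, 39.1]
tool_rot: [0.006, 0.021, 1.0, -0.0]
ft_force: [8.4, 1.8, 3.0]
time_s: 21.6
tcp_pos: [464.5, -49.3, 38.4]
tool_rot: [0.002, 0.021, 1.0, -0.0]
ft_force: [6.0, 0.5, 0.7]
```

```bash

python3 -m pendant '0 0 0 -1 0 0 255;0 0 0 -2 0 0 255;0 0 0 -3 0 0 255;0 0 0 -3 0 0 255'| sed -n '1,4p'
```

```text
time_s: 22.0
tcp_pos: [465.1, -49.3, 37.9]
tool_rot: [-0.0, 0.021, 1.0, 0.0]
ft_force: [4.2, 0.1, 0.4]
```

```bash

python3 -m pendant '0 0 0 -1 0 0 255;0 0 0 -2 0 0 255;0 0 0 -3 0 0 255;0 0 0 -3 0 0 255'| sed -n '1,4p'
```

```text
time_s: 22.4
tcp_pos: [466.2, -49.4, 37.5]
tool_rot: [-0.002, 0.021, 1.0, 0.0]
ft_force: [0.8, 0.9, -1.3]
```

```bash

python3 -m pendant '0 0 0 -1 0 0 255;0 0 0 -2 0 0 255;0 0 0 -3 0 0 255;0 0 0 -3 0 0 255'| sed -n '1,4p'
```

```text
time_s: 22.8
tcp_pos: [471.1, -49.7, 37.8]
tool_rot: [-0.0, 0.021, 1.0, -0.0]
ft_force: [0.5, 0.6, -1.1]
```

```bash
cat > pitch.py <<'E'
from h import *
s=grab('side'); st,p,q=tcp(); u=-q.apply([1,0,0]); o=p-18.7*q.apply([0,0,1])+[0,0,1.7]
rear,front,el,bd=o-60*u,o+45*u,o+95*u,o+95*u-[0,0,45]
P=proj(s,[rear,front,el,bd]); print('pred',P.round(1).tolist(),p.round(1))
roi=[int(P[0,0]-12),int(P[0,1]-25),int(P[1,0]+12),int(P[1,1]+25)]
m=mask(s,(105,110,30),(125,255,255),roi); n,l,stt,_=cv2.connectedComponentsWithStats(m)
ys,xs=np.nonzero(m); print('blue cols',xs.min(),xs.max())
pr=proj(s,[o+x*u+[0,0,11]+np.cross([0,0,1],u)*10 for x in(-60,45)])
pb=proj(s,[o+x*u+[0,0,-11]-np.cross([0,0,1],u)*10 for x in(-60,45)])
for x in range(xs.min(),xs.max()+1,3):
    c=ys[xs==x]
    if len(c)>4: 
        f=lambda e:e[0,1]+(x-e[0,0])/(e[1,0]-e[0,0])*(e[1,1]-e[0,1])
        print(x,c.min(),c.max(),'pred',round(f(pr),1),round(f(pb),1))
# rod pixels: bright grey, low saturation right of the handle
hs=cv2.cvtColor(s['frame'],cv2.COLOR_BGR2HSV)
x0,y0,x1,y1=int(P[1,0]+3),int(P[2,1]-10),int(P[2,0]+14),int(P[3,1]+10)
g=hs[y0:y1,x0:x1]; print('roi',x0,y0); print('\n'.join(' '.join(f'{v:3d}' if a<90 else ' ..' for v,a in zip(r_[:,2],r_[:,1])) for r_ in g))
E
python3 pitch.py
```

```text
pred [[268.7, 269.6], [312.8, 269.7], [333.8, 269.7], [333.5, 281.2]] [471.1 -49.7  37.8]
blue cols 270 312
270 267 272 pred 263.4 275.8
273 265 274 pred 263.4 275.8
276 265 274 pred 263.4 275.8
279 265 274 pred 263.4 275.8
282 265 274 pred 263.4 275.8
285 265 274 pred 263.4 275.8
303 265 274 pred 263.5 275.8
306 265 274 pred 263.5 275.8
309 265 274 pred 263.5 275.8
312 265 274 pred 263.5 275.9
roi 315 259
136 129 130 127 126 130 129 129 130 127 129 130 129 127 129 128 127 128 129 126 128 126 127 129 127 135  ..  ..  ..  ..  ..  ..
138 136 133 133 134 131 132 131 132 132 130 131 132 130 133 129 132 130 129 130 131 132 130 133 131 123  ..  ..  ..  ..  ..  ..
142 132 131 131 128 130 129 131 130 129 133 130 130 132 128 128 131 132 129 130 128 129 132 130 132 117  ..  ..  ..  ..  ..  ..
132 108 112 113 110 113 113 108 109 108 109 108 106 111 107 110 109 113 108 109 111 108 111 112 112 100  ..  ..  ..  ..  ..  ..
 ..  62  65  63  64  65  67  65  63  67  66  75  84  90  92  91  89  92  89  91  90  90  90  95  92  80  ..  ..  ..  ..  ..  ..
 ..  51  ..  50  52  48  52  52  47  52  52  58  8
[... 2705 characters left out ...]
  74  86  84  85  85  85  88  85  77  ..  ..  ..  ..  ..  ..
 ..  ..  ..  ..  51  ..  53  48  49  51  51  56  76  87  86  71  59  66  64  64  79  82  84  84  72  58  ..  ..  ..  ..  ..  ..
 ..  ..  ..  ..  49  50  ..  49  51  49  47  55  73  85  89  84  82  70  61  51  64  62  64  63  62  52  ..  ..  ..  ..  ..  ..
 ..  ..  ..  49  51  ..  52  51  47  49  ..  56  78  86  86  86  87  83  69  59  58  59  60  57  59  69  ..  ..  ..  ..  ..  ..
 ..  ..  ..  51  52  51  50  51  49  51  55  55  78  85  89  89  88  87  82  86  82  81  80  84  80  78  ..  ..  ..  ..  ..  ..
 ..  ..  ..  54  47  ..  46  50  50  49  51  52  74  86  86  88  84  90  88  87  89  87  84  85  89  79  ..  ..  ..  ..  ..  ..
```

The numbers show the hook still level in the grasp and clear of the ring's front bar. Centre the foot in the hole, then lift.

```bash

python3 -m pendant '0 0 0 -2 0 0 255;0 0 0 -4 0 0 255;0 0 0 -6 0 0 255;0 0 0 -8 0 0 255;0 0 0 -10 0 0 255'| sed -n '1,4p'
python3 -m pendant '0 0 0 0 0 0 255;0 0 0 0 0 -2 255'| sed -n '1,4p'
sed -i '/for x in range/,/pred/d' pitch.py; python3 pitch.py | sed 's/^pred/&/' | head -34
```

```text
time_s: 23.35
tcp_pos: [481.6, -50.0, 37.9]
tool_rot: [0.0, 0.021, 1.0, -0.0]
ft_force: [0.0, 0.8, -1.3]
time_s: 23.55
tcp_pos: [481.1, -50.0, 39.8]
tool_rot: [-0.0, 0.021, 1.0, 0.0]
ft_force: [0.2, -0.0, -0.7]
pred [[272.8, 269.0], [317.0, 269.1], [338.1, 269.1], [337.7, 280.6]] [481.2 -50.1  40.1]
blue cols 274 317
roi 320 259
128 131 129 132 128 129 128 128 128 127 128 126 129 127 126 128 128 128 129 126 135  ..  ..  ..  ..  ..  ..  ..  ..  ..  ..  ..
131 131 132 130 134 133 133 133 130 134 133 131 132 132 129 129 130 133 130 130 122  ..  ..  ..  ..  ..  ..  ..  ..  ..  ..  ..
132 129 131 132 131 132 131 130 128 128 128 133 131 130 130 129 130 127 128 130 116  ..  ..  ..  ..  ..  ..  ..  ..  ..  ..  ..
108 108 108 111 108 111 111 110 109 111 109 109 108 109 111 109 109 110 111 109  96  ..  ..  ..  ..  ..  ..  ..  ..  ..  ..  ..
 65  64  63  67  63  65  72  86  90  93  88  91  93  90  93  92  93  93  90  87  77  ..  ..  ..  ..  ..  ..  ..  ..  ..  ..  ..
 47  50  48  ..  48  53  56  78  85  86  89  87  86  86  85  88  88  84  86  85  75  ..  ..  ..  ..  ..  ..  ..  ..  ..  ..  ..
 
[... 2498 characters left out ...]
  79  81  83  71  ..  ..  ..  ..  ..  ..  ..  ..  ..  ..  ..
 ..  ..  ..  ..  42  48  48  77  85  85  68  62  74  85  84  85  85  86  84  86  71  ..  ..  ..  ..  ..  ..  ..  ..  ..  ..  ..
 ..  ..  ..  ..  50  49  55  77  88  87  70  59  66  65  66  79  84  83  84  72  60  ..  ..  ..  ..  ..  ..  ..  ..  ..  ..  ..
 ..  ..  ..  47  ..  52  54  79  86  86  84  83  66  56  58  63  65  64  61  60  49  ..  ..  ..  ..  ..  ..  ..  ..  ..  ..  ..
 ..  ..  49  ..  53  50  54  76  89  84  87  88  83  69  60  58  60  55  58  58  66  ..  ..  ..  ..  ..  ..  ..  ..  ..  ..  ..
 ..  ..  51  54  48  51  55  78  87  86  88  85  87  86  85  81  80  79  81  82  76  ..  ..  ..  ..  ..  ..  ..  ..  ..  ..  ..
```

```bash

python3 -m pendant '0 0 0 0 0 -2 255;0 0 0 0 0 -4 255;0 0 0 0 0 -6 255;0 0 0 0 0 -8 255'| sed -n '1,4p'
python3 -m pendant '0 0 0 0 0 -2 255;0 0 0 0 0 -4 255;0 0 0 0 0 -6 255'| sed -n '1,4p'
```

```text
time_s: 24.0
tcp_pos: [481.3, -50.0, 48.2]
tool_rot: [0.0, 0.021, 1.0, -0.0]
ft_force: [-0.2, 0.2, -1.5]
time_s: 24.3
tcp_pos: [481.3, -50.0, 54.1]
tool_rot: [0.0, 0.021, 1.0, -0.0]
ft_force: [0.4, -0.1, -1.4]
```

```bash

python3 -m pendant '0 0 0 0 0 -2 255;0 0 0 0 0 -4 255;0 0 0 0 0 -7 255;0 0 0 0 0 -10 255;0 0 0 0 0 -14 255'| sed -n '1,4p'
python3 -m pendant '0 0 0 0 0 -15 255;0 0 0 0 0 -35 255;0 0 0 0 0 -60 255;0 0 0 0 0 -80 255;0 0 0 0 0 -90 255'| sed -n '1,4p'
python3 d.py 488.6 -318.7 155 174.15
```

```text
time_s: 24.8
tcp_pos: [481.2, -50.0, 68.1]
tool_rot: [-0.0, 0.021, 1.0, -0.0]
ft_force: [-0.4, -0.2, -1.6]
time_s: 25.3
tcp_pos: [482.0, -50.1, 159.7]
tool_rot: [0.001, 0.021, 1.0, 0.0]
ft_force: [1.0, 0.1, -0.4]
t 25.3 tcp [482.  -50.1 159.7] rot [0.0002 0.0028 0.0593] shift [ -18.1 -268.1    4.7] ft [ 1.03  0.08 -0.4 ] open 0.216 grip 97.9 j [-0.09  0.41  0.12  2.21 -0.1   0.53  1.64]
```

```bash

python3 -m pendant '0 0 0.03 -8 -40 0 255;0 0 0.059 -18 -85 0 255;0 0 0.059 -18 -130 0 255;0 0 0.059 -18 -175 0 255;0 0 0.059 -18 -215 0 255' >/dev/null
python3 -m pendant '0 0 0 0 -35 0 255;0 0 0 0 -53 0 255;0 0 0 0 -53 0 255;0 0 0 0 -53 0 255'|sed -n 1,4p
python3 d.py 488.6 -318.7 100 174.15
```

```text
time_s: 26.2
tcp_pos: [484.2, -317.6, 157.3]
tool_rot: [-0.001, 0.051, 0.999, 0.001]
ft_force: [0.2, 0.3, -0.9]
t 26.2 tcp [ 484.2 -317.6  157.3] rot [ 0.0013 -0.0014 -0.0002] shift [-4.6 -0.7 57.3] ft [ 0.21  0.29 -0.93] open 0.215 grip 98.0 j [ 0.41  0.51  0.13  2.   -0.11  0.64  2.08]
```

```bash

python3 -m pendant '0 0 0 -3 0 15 255;0 0 0 -4 -0.5 35 255;0 0 0 -4 -0.5 50 255;0 0 0 -4 -0.5 57 255;0 0 0 -4 -0.5 57 255' >/dev/null
python3 -m pendant '0 0 0 0 0 0 255;0 0 0 0 0 0 255'|sed -n 1,4p
python3 d.py 488.6 -318.7 46.5 174.15; python3 pitch.py|head -2
```

```text
time_s: 26.9
tcp_pos: [489.2, -319.5, 101.6]
tool_rot: [0.001, 0.051, 0.999, -0.0]
ft_force: [0.2, -0.4, -0.2]
t 26.9 tcp [ 489.2 -319.5  101.6] rot [-0.0006  0.0013  0.0004] shift [ 0.7  0.8 55.1] ft [ 0.19 -0.43 -0.23] open 0.221 grip 98.0 j [ 0.42  0.6   0.11  2.03 -0.12  0.52  2.09]
pred [[271.2, 356.5], [325.2, 359.5], [351.1, 360.9], [350.2, 371.7]] [ 489.2 -319.6  101.6]
blue cols 272 325
```

```bash

python3 -m pendant '0 0 0 0.5 0.7 10 255;0 0 0 0.5 0.7 20 255;0 0 0 0.5 0.7 30 255;0 0 0 0.5 0.7 38 255;0 0 0 0.5 0.7 43 255' |sed -n 1,4p
python3 -m pendant '0 0 0 0 0 3 255;0 0 0 0 0 6 255;0 0 0 0 0 9 255;0 0 0 0 0 11 255;0 0 0 0 0 11 255'|sed -n 1,4p
python3 d.py 488.6 -318.7 46 174.15
```

```text
time_s: 27.45
tcp_pos: [487.7, -318.2, 56.6]
tool_rot: [-0.001, 0.051, 0.999, 0.0]
ft_force: [-0.0, 0.2, -1.7]
time_s: 27.95
tcp_pos: [488.2, -318.5, 46.8]
tool_rot: [-0.0, 0.051, 0.999, 0.0]
ft_force: [-0.7, 0.6, -1.4]
t 27.95 tcp [ 488.2 -318.5   46.8] rot [ 0.     -0.0001  0.0003] shift [-0.4 -0.2  0.8] ft [-0.74  0.58 -1.37] open 0.217 grip 98.0 j [ 0.44  0.68  0.09  2.05 -0.14  0.42  2.1 ]
```

```bash

python3 -m pendant '0 0 0 0 0 0.6 255;0 0 0 0 0 1.2 255;0 0 0 0 0 1.2 255'|sed -n '2p;4p'
python3 -m pendant '0 0 0 0 0 1.2 190;0 0 0 0 0 1.2 170;0 0 0 0 0 1.2 120;0 0 0 0 0 1.2 60;0 0 0 0 0 1.2 0' 20|sed -n '2,5p'
python3 -m pendant '0 0 0 0 0 0 0;0 0 0 0 0 0 0;0 0 0 0 0 -5 0;0 0 0 0 0 -15 0;0 0 0 0 0 -30 0'|sed -n '2,5p'
```

```text
tcp_pos: [488.2, -318.5, 45.8]
ft_force: [-0.6, -0.1, 0.0]
tcp_pos: [488.3, -318.5, 44.6]
tool_rot: [0.0, 0.051, 0.999, -0.0]
ft_force: [0.9, 0.1, 0.5]
opening: 0.83
tcp_pos: [487.9, -318.3, 75.0]
tool_rot: [-0.001, 0.051, 0.999, 0.0]
ft_force: [-0.4, -0.1, 0.0]
opening: 1.003
```

```bash

python3 -m pendant '0 0 0 0 0 -30 0;0 0 0 0 0 -70 0;0 0 0 0 0 -110 0;0 0 0 20 0 -140 0;0 0 0 40 0 -150 0'|sed -n '1,2p'
python3 -m pendant '0 0 0 0 -50 0 0;0 0 0 0 -90 0 0;0 0 0 0 -90 0 0;0 0 0 0 -90 0 0'|sed -n '1,2p'
python3 - <<'E'
from h import *
import pickle;t0,s0=pickle.load(open('f0.pkl','rb')); s=grab('side');t=grab('top')
for f in(s0,s):
    ys,xs=np.nonzero(mask(f,(105,120,40),(125,255,255),(265,355,335,388))); print('handle side',len(xs),xs.mean(),ys.mean(),cv2.minAreaRect(np.c_[xs,ys].astype(np.float32)))
# tray: contents + rim in side view; brass row profile through the ring
hs=cv2.cvtColor(s['frame'],cv2.COLOR_BGR2HSV)
for row in(262,276,290): print(row,[(int(a[0]),int(a[1]),int(a[2])) for a in hs[row,328:352]])
m=mask(s,(50,80,60),(80,255,255),(330,240,420,300));ys,xs=np.nonzero(m);print('green',xs.min(),xs.max())
# change elsewhere
for a,b,n in((s0,s,'s'),(t0,t,'t')):
    d=cv2.absdiff(a['frame'],b['frame']).max(2); d=cv2.morphologyEx((d>45).astype(np.uint8),cv2.MORPH_OPEN,np.ones((3,3)))
    k,_,st,_=cv2.connectedComponentsWithStats(d); print(n,[x[:].tolist() for x in st[1:] if x[4]>25])
E
```

```text
time_s: 29.75
tcp_pos: [450.3, -315.7, 229.6]
time_s: 30.15
tcp_pos: [438.6, -405.0, 225.7]
handle side 459 298.97167755991285 370.202614379085 ((299.0447692871094, 371.2840576171875), (50.52641296386719, 11.290470123291016), 3.5763344764709473)
handle side 524 299.0038167938931 370.162213740458 ((299.90362548828125, 370.49383544921875), (48.54423522949219, 11.427854537963867), 3.6913859844207764)
262 [(5, 29, 115), (6, 32, 113), (8, 25, 113), (11, 31, 115), (7, 29, 113), (5, 29, 114), (14, 29, 114), (5, 27, 115), (9, 29, 114), (10, 26, 116), (10, 33, 116), (7, 29, 116), (16, 63, 101), (23, 162, 225), (25, 159, 247), (25, 159, 246), (22, 166, 230), (18, 165, 161), (11, 144, 115), (10, 151, 88), (26, 115, 100), (51, 114, 132), (63, 126, 146), (64, 128, 157)]
276 [(13, 70, 109), (17, 139, 195), (17, 146, 218), (15, 110, 153), (5, 32, 89), (0, 25, 91), (0, 22, 91), (175, 34, 90), (173, 26, 88), (177, 29, 87), (176, 23, 88), (177, 26, 89), (5, 40, 76), (19, 155, 166), (18, 151, 216), (17, 146, 192), (17, 145, 207), (16, 145, 193), (13, 144, 135), (10, 151, 103), (12, 141, 103), (18, 137,
[... 208 characters left out ...]
9), (173, 38, 80), (18, 119, 103), (22, 165, 227), (25, 162, 246), (25, 161, 246), (22, 165, 229), (18, 156, 159), (10, 133, 115), (9, 144, 115), (10, 140, 113), (9, 144, 113), (9, 142, 113)]
green 349 395
s [[6, 0, 57, 159, 5614], [111, 0, 61, 86, 1427], [222, 2, 33, 57, 1123], [63, 7, 19, 18, 107], [87, 22, 27, 35, 324], [107, 60, 10, 19, 128], [80, 72, 241, 393, 33334], [236, 90, 16, 16, 192], [49, 113, 14, 10, 96], [29, 166, 9, 11, 60], [73, 171, 5, 7, 29], [342, 256, 55, 38, 1423]]
t [[345, 196, 16, 14, 185], [321, 207, 39, 33, 919], [331, 243, 14, 9, 62], [304, 251, 256, 229, 26788], [19, 276, 261, 164, 8403], [0, 313, 265, 167, 19483], [264, 452, 19, 18, 169], [290, 452, 15, 13, 123]]
```

```bash
python3 -c "
from plant import r
print(r.job_done())"
```

```text
the job is handed in; nothing more can be done
None
```

I handed the job in at about 30 s. The tray was drawn against both lugs and held for over a second, with 13–14 N at the wrist (about 10 N net of drag). It was then unhooked without shifting, and the hook is back in its cradle as it was. I checked this from the force readings and camera numbers; the judge's verdict was not shown.

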